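Park the feed roller at the top of the sloped gutter

ROBOT

A 7-joint arm with a two-finger parallel gripper is mounted at the origin on a cart in front of the work surface, level with it; the furniture and walls round the work are solid. World frame = base frame: x ahead of the robot, y to its left, z up, the work surface at z = 0. Lengths are in m, angles in rad, forces in N, time in s.
With the tool pointing down it reaches from about 0.35 to 0.9 m from the base axis. Payload 8.1 kg.
Tool frame: the origin (TCP) lies at the centre of the arm's flange, where the gripper is bolted on; the fingertips stand 178 mm ahead of it and the grasp point (between the pads) lies 159 mm ahead of it; z points along the fingers, y is the line along which they close (so a half turn about z gives the same grasp; the last joint's range is limited). The gripper opens to 92 mm and grips with 3 to 60 N. Pads are 19 mm wide; open, the fingers measure 130 mm over their backs; the gripper's body (75 mm by 190 mm) begins 47 mm behind the grasp point.
Start: joints at [-1.343, 0.434, 0.025, 1.573, -0.012, 1.134, -0.075], TCP at [0.203, 0.591, 0.405] pointing down, gripper open.
Joint ranges: [-2.62, 2.62], [-0.44, 2.09], [-1.27, 1.32], [0.08, 2.57], [-1.32, 4.46], [0.12, 2], [-2.74, 2.74]. Speed limits (rad/s): [2.22, 2.22, 3.01, 3.01, 3.14, 3.14, 3.14].

INTERFACE

Orientations are given as a rotation vector (axis times angle).
In Python, from cell import arm gives the robot as it stands. The module is installed in compiled form; this text tells all that it offers.
- The arm moves only by the shell command python3 -m inch 'ROWS' [FORCE]. ROWS is text: rows parted by semicolons, each of 5 numbers parted by spaces: the shift along the tool's x, y, z in m, then the turn about the tool's z in rad, then the finger opening in m, from 0 to 0.0918. In form: x y z roll fingers; .... A call has 1 to 5 rows; each row is the pose to reach, as a shift and turn from the pose commanded when the call began, along the tool's axes at that moment; what a row does not reach only later rows make up. A row lasts 1/10 s, in which the tool goes at most 50 mm and 8.59 degrees, less where a joint would pass 70% of its speed; a pose out of reach is approached as far as the arm can. A call with a gripper value outside its range is refused whole. The fingers move at their own pace and stop on an object; FORCE is the grip in N (left out, the last holds). Time passes only in rows, so rows that repeat a pose let the fingers close. It gives the time, the measured TCP pose, the force, the opening and the grip force at its end, in the units of the state.
- arm.observe(): the state, without advancing time (a new reading comes with each control period).
- arm.get_image(name): name is "side" or "top" or "wrist"; returns the picture (480x640x3 uint8, red, green, blue); there is no depth.
- arm.get_calibration(name): a dict with "intrinsics" (3x3 intrinsics, pixels), "pose" (4x4, takes a point from camera to world coordinates). Camera axes: x right, y up, looking along -z (the intrinsics and any distortion apply to the point x, -y, -z); pixel columns grow to the right and rows downward; lengths in m; the calibration is good to about 2 mm. A picture is of the moment at which its call begins: read the wrist's pose just before it. get_calibration takes no time and is no camera call; for the wrist camera it gives the pose at the moment of the call.
- arm.sign_off(): hands the job in; it is judged then, once.
Trained networks look in the newest picture that a camera, given by its name, has taken for a name from the list of things; names that differ only in an ending like _2 or _b are one class to them, and where a whole thing is asked for, a point or a joint stands for the part that bears it (a point fixed in the world has none). Each returns a list of dicts, best first, with "conf" (0 to 1); they miss things now and then, are a little off and sometimes report something else, mostly with a low value. They report only what shows in the picture. A call takes as long as a camera call. They do not tell look-alikes from the thing itself.
- arm.look_for(camera, query): "point" ([row, column] in pixels, amid what is visible of it).
- arm.silhouettes(camera, query): "region" (480x640 bool, what is visible of it) and "point" ([row, column] in pixels, amid what is visible of it).
- arm.place_of(camera, query): "point" ([row, column] in pixels: a listed point, or the origin of a listed thing).
The state is a dict: "clock": time; "joints": joint angles; "dq": joint speeds; "joint_efforts": joint torques, N m; "position": TCP position; "ee_rot": TCP orientation; "force": force on the tool from outside, world axes, zero at the start; "ft_torque": the same for the moment, N m; "width": opening from 0.0 (shut) to 1.0 (fully open); "gripper_force": force on a finger pad.
Only numpy, scipy, OpenCV 4.12 (cv2) and the standard library are available. Lean on these libraries where they do the work, as an engineer would, in place of code of your own. Each camera call takes 0.05 s, during which the arm holds its last target. There are 200 camera calls.

TASK

Nudge the white feed roller that lies at the low end of the sloped metal gutter up the gutter with the fingertips, over the little dark steel ramp, until it drops into the seat between the ramp and the stop block and cannot roll back. Only push it along the gutter: do not lift it out, do not shift the stop along the gutter, and leave the wax block, the glue bottle and the standing roll beside the gutter where they are. Then move the hand clear.

Things in the scene. Friction and masses are not known exactly. Their poses are not given: they have to be found in the camera images.
- gutter: Fixed open metal gutter, 290 mm long, 108 mm wide inside, on wooden feet. Origin on the bench under its middle; x: level, along the gutter to its high end; y across. Floor 34 mm above the origin, rising 8 degrees along +x (14 to 54 mm above the bench). Side walls 25 mm above the floor, 120 mm wide outside. Low end open but for a 4.5 mm lip; nothing stands beyond it.
- seat (a point): Centre of the roller when seated against the ramp's crest: on the centre line, 29 mm off the gutter floor. x: up along the floor (8 degrees above level), y: across, z: square off the floor. From x = -43 to -16 mm a full-width dark ramp rises to a 4.5 mm crest, then drops steeply. The stop block's rubber face is at x = +33 mm (4 mm free play), 42 mm high.
- stop (a joint): How far up the gutter the steel sled (ramp, seat and stop block in one, with two black clamp knobs; block 18 mm deep, 155 mm wide over the knobs) is clamped: 0 to 0.05 m, growing uphill. It differs from run to run and is not to be changed; the clamp holds about 60 N.
- roller: Feed roller of smooth white nylon: cylinder 58 mm in diameter, 100 mm long over its steel hub ends, 0.15 to 0.27 kg. Origin at its centre; x along its axis (across the gutter); y, z turn as it rolls. Starts against the low lip, 150 to 205 mm down the slope from the seat, 29 mm off the floor. It rolls back if let go before it has passed the crest; the ramp takes a few newtons.
- wax_bar: Bystander: loose block of wax 42 x 85 x 22 mm lying beside the gutter on the side away from the robot. Origin at the centre of its underside.
- spare_roller: Bystander: loose roll of abrasive cloth standing on end beside the gutter on the side away from the robot, 56 mm diameter, 96 mm high. Origin on its outer surface at half height; its own x axis points down.
- glue_bottle: Bystander: loose glue bottle lying beyond the high end of the gutter, 60 x 161 x 37 mm. Origin at its middle, on the underside.
Mind the look-alikes: they are no part of the job. There is more than one size of the roller; the job needs the middle-sized.

How it is judged:
By the outcome, as a careful person would: the job done as asked, in the order asked, and still so for the second after the job is handed in, with the robot touching nothing.
It also fails if it takes over 35 s, if anything falls off the work surface, if the arm or the gripper's body presses on something with over 40 N, if the wrist force passes 120 N, or if a joint passes its speed limit or range.

## Working session

There is one attempt and no reset: what is moved stays moved. The work goes in short steps, Python scripts to look and compute and a shell command to move; the robot and the scene stay as the last step left them, time stands still between calls to the robot, and variables do not carry over. Pictures are saved under pics/ and viewed, at most 10 in all, crops included, and the job is handed in when it is done.

```bash
mkdir -p pics
cat > h.py <<'E'
import numpy as np, cv2
from cell import arm
def ray(cam,p):
    c=arm.get_calibration(cam);K=np.array(c["intrinsics"]);T=np.array(c["pose"])
    d=np.linalg.inv(K)@[p[1],p[0],1]; d=T[:3,:3]@(d*[1,-1,-1]); return T[:3,3],d/np.linalg.norm(d)
def tri(a,b):
    (o,d),(q,e)=a,b
    s=np.linalg.lstsq(np.c_[d,-e],q-o,rcond=None)[0]; P=o+s[0]*d;Q=q+s[1]*e
    return (P+Q)/2,np.linalg.norm(P-Q)
def atz(a,z): o,d=a; return o+d*(z-o[2])/d[2]
def proj(cam,P):
    c=arm.get_calibration(cam);K=np.array(c["intrinsics"]);T=np.array(c["pose"])
    v=T[:3,:3].T@(np.asarray(P)-T[:3,3]); v=K@(v*[1,-1,-1]); return v[1]/v[2],v[0]/v[2]
E
python3 - <<'E'
from h import *
np.set_printoptions(precision=3,suppress=True)
s=arm.observe();print(s['position'],s['ee_rot'],s['clock'])
for c in("top","side"):
    im=arm.get_image(c);cv2.imwrite(f"pics/{c}.png",im[:,:,::-1])
    for q in("gutter","seat","stop","roller","spare_roller","wax_bar","glue_bottle"):
        f=arm.place_of if q!="stop" else arm.look_for
        print(c,q,[(np.round(r["point"],1).tolist(),round(r["conf"],2)) for r in f(c,q)[:4]])
    print(arm.get_calibration(c)["pose"])
E
```

```text
[0.203 0.591 0.404] [-0.517 -3.099  0.002] 0.0
top gutter [([264.4, 309.5], 0.61)]
top seat [([251.7, 272.1], 0.63)]
top stop [([250.4, 269.9], 0.6)]
top roller [([273.3, 363.2], 0.93), ([261.7, 425.8], 0.75), ([309.5, 482.6], 0.59), ([252.8, 270.0], 0.37)]
top spare_roller [([207.3, 338.1], 0.95)]
top wax_bar [([204.0, 286.9], 0.65)]
top glue_bottle [([248.6, 211.3], 0.76), ([274.0, 362.8], 0.17)]
[[-0.002  0.979 -0.203  0.353]
 [-1.    -0.001  0.004 -0.037]
 [ 0.003  0.203  0.979  1.202]
 [ 0.     0.     0.     1.   ]]
side gutter [([260.9, 337.1], 0.86), ([271.9, 268.7], 0.64)]
side seat [([259.3, 326.3], 0.96)]
side stop [([275.1, 326.4], 0.77)]
side roller [([149.2, 387.0], 0.92), ([212.1, 353.5], 0.87), ([187.6, 340.2], 0.66)]
side spare_roller [([219.5, 288.2], 0.84)]
side wax_bar [([275.5, 270.1], 0.72)]
side glue_bottle [([342.9, 317.5], 0.68)]
[[-0.998  0.036 -0.053  0.522]
 [-0.064 -0.646  0.761  0.915]
 [-0.007  0.763  0.647  0.859]
 [ 0.     0.     0.     1.   ]]
```

View pics/top.png

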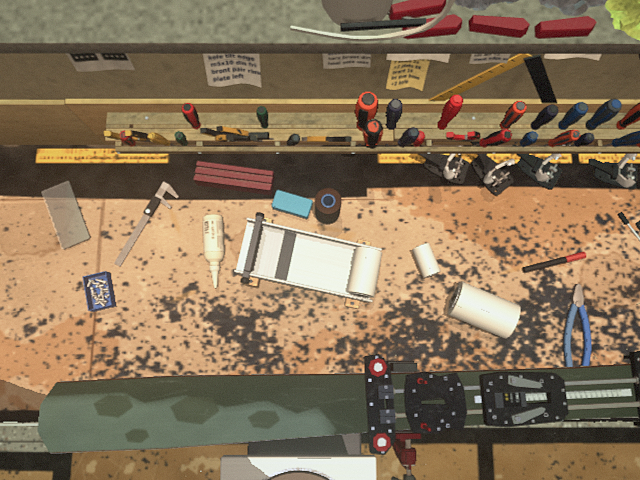

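View pics/side.png

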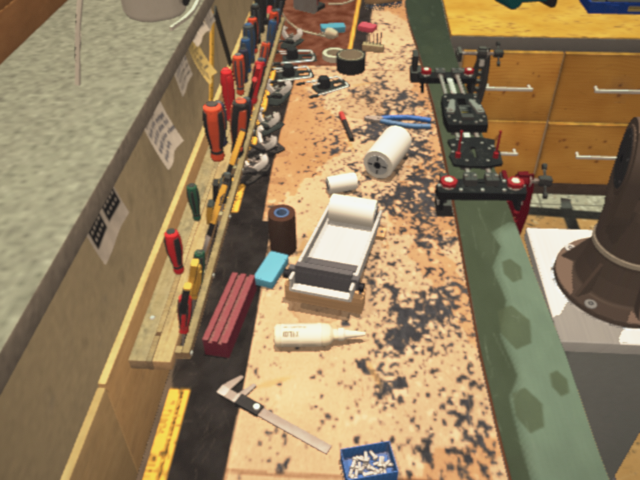

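The candidates are three white cylinders in the top view: (273,363) lying in the gutter, a small one at (262,426) and a large one at (309,482). The middle-sized one in the gutter fits the description. I'll confirm it in a crop and triangulate.

Run:
```python
from h import *
np.set_printoptions(precision=3,suppress=True)
T={"gutter":((264.4,309.5),(260.9,337.1)),"seat":((251.7,272.1),(259.3,326.3)),"roller":((273.3,363.2),(212.1,353.5)),"spare":((207.3,338.1),(219.5,288.2)),"wax":((204,286.9),(275.5,270.1)),"glue":((248.6,211.3),(342.9,317.5))}
for k,(a,b) in T.items(): print(k,*tri(ray("top",a),ray("side",b)))
# roller silhouette in top: axis
for c in("top","side"):
    for q in("roller","gutter"):
        for r in arm.silhouettes(c,q)[:3]:
            m=r["region"].astype(np.uint8);pts=cv2.findNonZero(m);print(c,q,r["conf"],cv2.minAreaRect(pts), cv2.boxPoints(cv2.minAreaRect(pts)).round().tolist())
a=cv2.imread("pics/top.png")[200:330,190:390];b=cv2.imread("pics/side.png")[170:310,230:430]
cv2.imwrite("pics/crop.png",np.vstack([cv2.resize(a,(600,300),interpolation=3)[:300],cv2.resize(b,(600,300),interpolation=3)]))
cv2.imwrite("pics/crop.png",np.hstack([cv2.resize(a,None,fx=2,fy=2,interpolation=2),cv2.resize(b,None,fx=2,fy=2,interpolation=2)[:260]]))
```

```text
gutter [ 0.551 -0.023  0.001] 0.004740107046850931
seat [0.567 0.054 0.074] 0.007478734620330554
roller [ 0.523 -0.137  0.04 ] 0.0005699957500943139
spare [ 0.66  -0.084  0.057] 0.005758956425255286
wax [0.684 0.028 0.003] 0.0015145226730607034
glue [0.581 0.194 0.003] 0.005203583797136602
top roller 0.98 ((425.35662841796875, 260.1495666503906), (33.61418914794922, 18.216447830200195), 67.7509765625) [[411.0, 248.0], [427.0, 241.0], [440.0, 272.0], [423.0, 279.0]]
top roller 0.71 ((364.0540466308594, 271.6756591796875), (28.934221267700195, 49.64849090576172), 9.462322235107422) [[346.0, 294.0], [354.0, 245.0], [382.0, 250.0], [374.0, 299.0]]
top roller 0.68 ((483.6940002441406, 309.95330810546875), (70.14842224121094, 37.30522918701172), 22.71441078186035) [[444.0, 314.0], [459.0, 279.0], [523.0, 306.0], [509.0, 341.0]]
top gutter 0.61 ((307.54144287109375, 260.97314453125), (136.54312133789062, 73.89392852783203), 12.094758033752441) [[233.0, 283.0], [249.0, 211.0], [382.0, 239.0], [367.0, 311.0]]
side roller 0.92 ((352.0945739746094, 209.93243408203125), (49.155296325683594, 27.45462989807129), 9.462322235107422) [[326.0, 219.0], [330.0, 192.0], [379.0, 200.0], [374.0, 228.0]]
side roller 0.85 ((340.7189025878906, 182.88648986816406), (17.25986099243164, 31.400466918945312), 81.02737426757812) [[324.0, 177.0], [355.0, 172.0], [358.0, 189.0], [327.0, 194.0]]
side roller 0.72 ((387.2166442871094, 151.4031524658203), (30.983959197998047, 55.98324203491211), 37.30394744873047) [[358.0, 164.0], [392.0, 120.0], [417.0, 139.0], [383.0, 183.0]]
side gutter 0.85 ((333.2432556152344, 254.95947265625), (87.93167114257812, 112.12023162841797), 17.10272979736328) [[275.0, 296.0], [308.0, 188.0], [392.0, 214.0], [359.0, 321.0]]
```

View pics/crop.png

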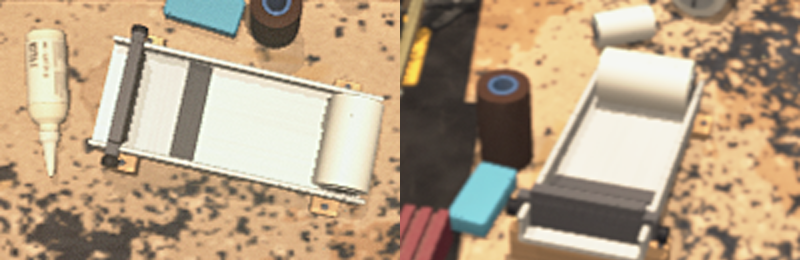

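The crop confirms it: the roller in the gutter at (272,364) is the middle-sized one. It is wider than the small roll behind it and much smaller than the large one. Next I work out the gutter frame and the clearance to the standing roll.

Run:
```python
from h import *
np.set_printoptions(precision=3,suppress=True)
hi=.079;lo=.039
C=[atz(ray("top",p),z)[:2] for p,z in(((220,247.5),hi),((248.5,381.5),lo),((270,236),hi),((301,371),lo))]
print("far hi,far lo,near hi,near lo",*C)
c=sum(C)/4; u=(C[0]+C[2]-C[1]-C[3]);L=np.linalg.norm(u)/2;u/=np.linalg.norm(u);n=np.array([u[1],-u[0]])
print("centre",c,"u",u,"len",L,"yaw",np.degrees(np.arctan2(u[1],u[0])),"width",np.linalg.norm(C[0]-C[2]))
g=lambda P:((P[:2]-c)@u,(P[:2]-c)@n)
def floor(p,h=0):
    o,d=ray("top",p);z=.05
    for _ in range(20):
        P=atz((o,d),z);z=.034+np.tan(np.radians(8))*g(P)[0]+h
    return P
for k,p,h in(("ramp lo",(258,293.5),0),("crest",(254,282),.0045),("stop top face",(248,261),.042),("roller",(271.7,364),.029),("seat",(251.7,272.1),.029)):
    P=floor(p,h);print(k,P,"local",np.round(g(P),3))
for k,p in(("spare top",(202,327)),):
    P=atz(ray("top",p),.096);print(k,P,np.round(g(P),3))
for P in([.523,-.137,.04],[.567,.054,.074]):print(np.round(g(np.array(P)),3))
R=cv2.Rodrigues(np.array(arm.observe()['ee_rot']))[0];print(R, arm.observe()['clock'])
```

```text
far hi,far lo,near hi,near lo [0.63  0.106] [ 0.576 -0.177] [0.524 0.127] [ 0.464 -0.152]
centre [ 0.549 -0.024] u [0.197 0.98 ] len 0.2867039710240341 yaw 78.60925783453095 width 0.10741805367477286
ramp lo [0.556 0.011 0.039] local [0.036 0.   ]
crest [0.563 0.035 0.047] local [0.061 0.003]
stop top face [0.568 0.076 0.09 ] local [ 0.101 -0.001]
roller [ 0.525 -0.138  0.047] local [-0.116 -0.   ]
seat [0.563 0.054 0.074] local [ 0.079 -0.001]
spare top [ 0.664 -0.06   0.096] [-0.012  0.12 ]
[-0.116 -0.003]
[0.08  0.003]
[[-0.946  0.325  0.   ]
 [ 0.325  0.946  0.   ]
 [-0.     0.    -1.   ]] 1.0
```

```bash
cat >> h.py <<'E'
c0=np.array([.549,-.024]);u=np.array([.197,.980]);n=np.array([.980,-.197])
def go(loc,lat,tip):
    s=arm.observe();R=cv2.Rodrigues(np.array(s['ee_rot']))[0];p=np.array(s['position'])
    t=np.r_[c0+loc*u+lat*n,tip+.178]
    roll=np.arctan2(R[1,1],R[0,1])-np.arctan2(n[1],n[0])
    print("t",s['clock'],"loc",np.round([(p[:2]-c0)@u,(p[:2]-c0)@n,p[2]-.178],4),"d",np.round(R.T@(t-p),4),"roll",round(roll,3),"F",np.round(s['force'],1),"Rz",np.round(R[:,2],3))
E
python3 -m inch '-.552 -.652 0 0 .04;-.552 -.652 0 0 .04;-.552 -.652 0 0 .04;-.552 -.652 0 0 .04;-.552 -.652 0 0 .04'
python3 -c "
from h import *;go(-.185,0,.226)"
```

```text
clock: 1.5
position: [0.2943, 0.3562, 0.4049]
ee_rot: [0.517, 3.098, 0.001]
force: [1.5, 0.6, 0.0]
width: 0.612
gripper_force: 0.0
t 1.5 loc [ 0.3224 -0.3245  0.2269] d [-0.3889 -0.4601  0.0006] roll 1.438 F [1.5 0.6 0. ] Rz [ 0.     0.001 -1.   ]
```

```bash
python3 -m inch '-.389 -.460 0 .15 .04;-.389 -.460 0 .3 .04;-.389 -.460 0 .45 .04;-.389 -.460 0 .6 .04;-.389 -.460 0 .74 .04'
python3 -c "
from h import *;go(-.185,0,.15)"
```

```text
clock: 2.0
position: [0.3847, 0.1231, 0.4051]
ee_rot: [1.611, 2.697, 0.002]
force: [1.3, 1.1, -0.6]
width: 0.436
gripper_force: 0.0
t 2.0 loc [ 0.1118 -0.19    0.2271] d [-0.3498 -0.0433  0.0769] roll 0.692 F [ 1.3  1.1 -0.6] Rz [ 0.001  0.001 -1.   ]
```

```bash
python3 -m inch '-.350 -.043 .077 .15 .04;-.350 -.043 .077 .3 .04;-.350 -.043 .077 .45 .04;-.350 -.043 .077 .6 .04;-.350 -.043 .077 .69 .04'
python3 -c "
from h import *;go(-.185,0,.15)"
```

```text
clock: 2.5
position: [0.475, -0.1036, 0.3513]
ee_rot: [2.427, 1.994, 0.002]
force: [0.8, 1.1, 0.5]
width: 0.436
gripper_force: 0.0
t 2.5 loc [-0.0926 -0.0568  0.1733] d [-0.0925  0.0565  0.0234] roll 0.003 F [0.8 1.1 0.5] Rz [ 0.001  0.    -1.   ]
```

```bash
python3 -m inch '-.045 .028 .012 0 .04;-.092 .056 .023 0 .04;-.092 .056 .023 0 .04;-.092 .056 .023 0 .04'
python3 -c "
from h import *
go(-.185,0,.037)
cv2.imwrite('pics/w1.png',arm.get_image('wrist')[:,:,::-1])
T=arm.get_calibration('wrist')['pose'];print(T)
for P in((.525,-.138,.047),):print(proj('wrist',P))
print([(r['point'],r['conf']) for r in arm.look_for('wrist','roller')])
"
```

```text
clock: 2.9
position: [0.512, -0.2049, 0.3279]
ee_rot: [2.426, 1.996, -0.002]
force: [0.3, 1.0, 0.4]
width: 0.437
gripper_force: 0.0
t 2.9 loc [-0.1845 -0.0006  0.1499] d [-0.0002  0.0007  0.1129] roll 0.005 F [0.3 1.  0.4] Rz [-0.001 -0.001 -1.   ]
[[ 9.81746793e-01  1.82219154e-01  5.44923243e-02  5.26083594e-01]
 [-1.90190949e-01  9.41782523e-01  2.77259956e-01 -1.27191678e-01]
 [-7.97843932e-04 -2.82563020e-01  9.59248405e-01  3.09133319e-01]
 [ 0.00000000e+00  0.00000000e+00  0.00000000e+00  1.00000000e+00]]
(np.float64(141.18425256156218), np.float64(321.3071386865349))
[([372.8, 298.7], 0.76), ([136.1, 321.0], 0.68), ([280.5, 390.7], 0.63)]
```

View pics/w1.png

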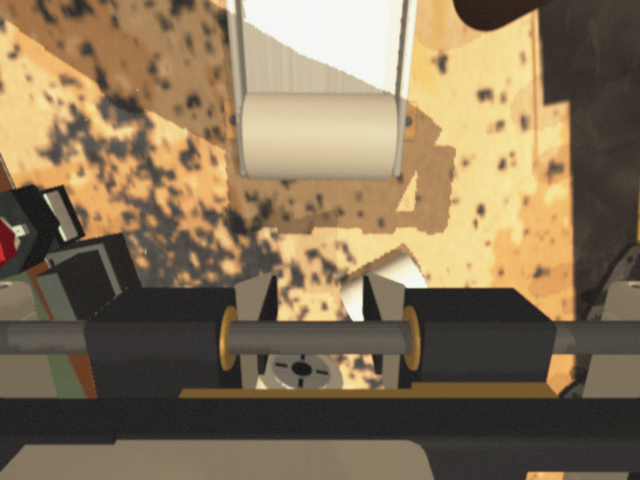

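The wrist view shows the roller at (136,321), about 5 px from the prediction and centred between the fingers. The small roll at (275,385) and the large roll at (372,300) lie under the hand, so I check clearances before descending.

```bash
python3 -c "
from h import *
def l(p,z):
    P=atz(ray('top',p),z)[:2]-c0;return np.round([P@u,P@n],3)
print('small',[l(p,.018) for p in((248,411),(241,427),(272,440),(279,423))])
print('big',[l(p,.04) for p in((314,444),(279,459),(306,523),(341,509))])
"
```

```text
small [array([-0.209,  0.075]), array([-0.241,  0.097]), array([-0.279,  0.035]), array([-0.245,  0.013])]
big [array([-0.296, -0.055]), array([-0.316,  0.024]), array([-0.456, -0.006]), array([-0.436, -0.083])]
```

```bash
python3 -m inch '.006 0 .04 0 .04;.006 0 .08 0 .04;.006 0 .113 0 .04;.006 0 .113 0 .04'
python3 -c "
from h import *;go(-.155,0,.037)"
```

```text
clock: 3.4
position: [0.5119, -0.1938, 0.2126]
ee_rot: [-2.414, -2.0, 0.004]
force: [-0.1, 0.3, 0.2]
width: 0.434
gripper_force: 0.0
t 3.4 loc [-0.1737 -0.0029  0.0346] d [ 0.0188  0.0031 -0.0024] roll 0.011 F [-0.1  0.3  0.2] Rz [-0.006  0.003 -1.   ]
```

```bash
python3 -m inch '.010 .003 -.002 0 .04;.018 .003 -.003 0 .04;.026 .003 -.004 0 .04;.034 .003 -.0055 0 .04;.042 .003 -.0065 0 .04'
python3 -c "
from h import *;go(-.100,0,.045)"
```

```text
clock: 3.9
position: [0.5246, -0.1553, 0.2228]
ee_rot: [2.421, 2.001, 0.002]
force: [0.0, -0.6, 0.2]
width: 0.436
gripper_force: 0.4
t 3.9 loc [-0.1335  0.0019  0.0448] d [ 0.0336 -0.0016 -0.0001] roll 0.009 F [ 0.  -0.6  0.2] Rz [ 0.001  0.    -1.   ]
```

```bash
python3 -m inch '.010 -.001 .001 0 .04;.020 -.001 .001 0 .04;.030 -.001 0 0 .04;.040 -.001 -.001 0 .04;.050 -.001 -.0025 0 .04'
python3 -c "
from h import *;go(-.04,0,.0535)"
```

```text
clock: 4.4
position: [0.5328, -0.106, 0.2244]
ee_rot: [-2.422, -2.001, 0.0]
force: [-0.3, -0.8, -0.2]
width: 0.436
gripper_force: 0.4
t 4.4 loc [-0.0836  0.0002  0.0464] d [ 0.0436  0.0001 -0.0071] roll 0.008 F [-0.3 -0.8 -0.2] Rz [-0.  0. -1.]
```

```bash
python3 -m inch '.009 0 -.0015 0 .04;.018 0 -.003 0 .04;.027 0 -.0045 0 .04;.036 0 -.006 0 .04;.044 0 -.007 0 .04'
python3 -c "
from h import *;go(.02,0,.065)
cv2.imwrite('pics/w2.png',arm.get_image('wrist')[:,:,::-1])"
```

```text
clock: 4.9
position: [0.5411, -0.0629, 0.2315]
ee_rot: [-2.422, -2.001, -0.0]
force: [0.5, 0.1, -0.7]
width: 0.436
gripper_force: 0.3
t 4.9 loc [-0.0397 -0.0001  0.0535] d [ 0.0597  0.0006 -0.0115] roll 0.008 F [ 0.5  0.1 -0.7] Rz [ 0.  0. -1.]
```

View pics/w2.png

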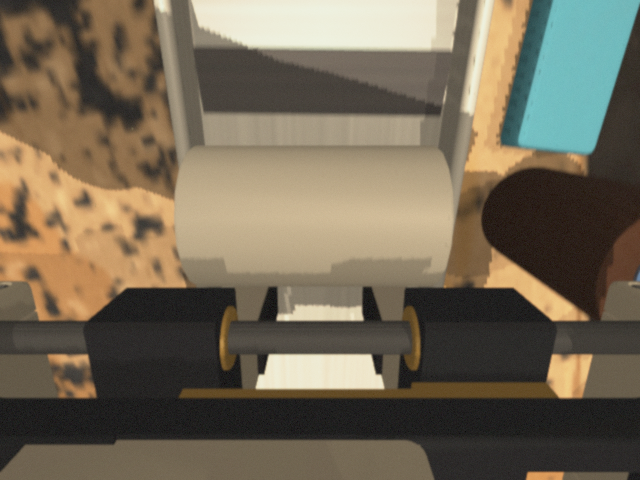

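The roller (rows 145-285) lies square against both fingertips, with the dark ramp ahead of it at rows 48-112. I keep pushing.

```bash
python3 -m inch '.008 0 -.001 0 .04;.016 0 -.002 0 .04;.024 0 -.0035 0 .04;.032 0 -.005 0 .04;.040 0 -.0065 0 .04'
python3 -c "
from h import *;go(.025,0,.069)"
python3 -m inch '.006 0 -.0025 0 .04;.012 0 -.005 0 .04;.018 0 -.007 0 .04;.024 0 -.009 0 .04;.027 0 -.010 0 .04'
python3 -c "
from h import *;go(.03,0,.069)
cv2.imwrite('pics/w3.png',arm.get_image('wrist')[:,:,::-1])"
```

```text
clock: 5.45
position: [0.5486, -0.0241, 0.2381]
ee_rot: [2.422, 2.0, -0.0]
force: [-1.1, -3.4, 0.8]
width: 0.434
gripper_force: 1.5
t 5.45 loc [-0.0001 -0.0004  0.0601] d [ 0.0251  0.0006 -0.0089] roll 0.008 F [-1.1 -3.4  0.8] Rz [ 0. -0. -1.]
clock: 5.95
position: [0.5538, 0.0034, 0.248]
ee_rot: [-2.421, -2.001, -0.001]
force: [0.6, 0.3, 0.3]
width: 0.435
gripper_force: 0.0
t 5.95 loc [ 0.0277 -0.0007  0.07  ] d [0.0022 0.0007 0.001 ] roll 0.009 F [0.6 0.3 0.3] Rz [ 0.     0.001 -1.   ]
```

View pics/w3.png

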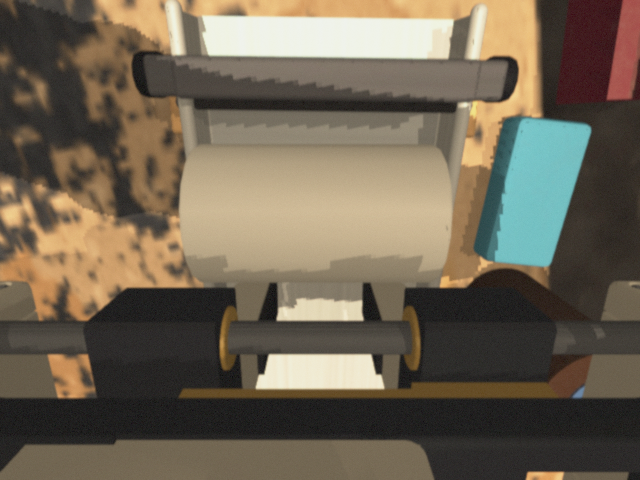

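The roller (rows 145-283) is at or near the crest, with a gap left to the stop face at about row 108. It needs a little more push.

```bash
python3 -m inch '.004 0 -.0005 0 .04;.007 0 -.001 0 .04;.010 0 -.001 0 .04;.010 0 -.001 0 .04'
python3 -c "
from h import *;go(.03,0,.069)
cv2.imwrite('pics/w4.png',arm.get_image('wrist')[:,:,::-1])"
```

```text
clock: 6.4
position: [0.5555, 0.0125, 0.2488]
ee_rot: [-2.421, -2.001, -0.0]
force: [-0.4, 0.5, -0.2]
width: 0.434
gripper_force: 0.0
t 6.4 loc [ 0.037  -0.0008  0.0708] d [-0.007   0.0007  0.0018] roll 0.009 F [-0.4  0.5 -0.2] Rz [-0.  0. -1.]
```

View pics/w4.png

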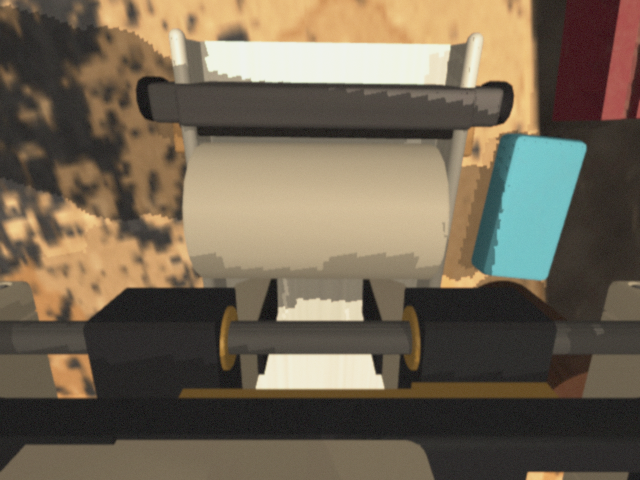

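The roller (rows 138-278) has moved ahead of the fingertips, almost against the stop, and contact force is zero, so it looks seated. I back off 12 mm to see whether it follows.

```bash
python3 -m inch '-.004 0 0 0 .04;-.008 0 0 0 .04;-.012 0 0 0 .04;-.012 0 0 0 .04;-.012 0 0 0 .04'
python3 - <<'E'
from h import *
go(.03,0,.069)
s=arm.get_image('top');cv2.imwrite('pics/t5.png',s[:,:,::-1])
w=arm.get_image('wrist');d=arm.get_image('side')
cv2.imwrite('pics/m5.png',np.hstack([cv2.resize(w[:,:,::-1],(400,300)),cv2.resize(d[170:320,230:430,::-1],(400,300))]))
R=[r for c in("wrist","side") for r in [arm.place_of(c,"roller")]]
print([[(np.round(r['point'],1).tolist(),round(r['conf'],2)) for r in q] for q in R])
for l in(.062,.074,.078,.082):
    P=np.r_[c0+l*u,.034+.1405*l+.0287];print(l,np.round(proj('wrist',P),1),np.round(proj('side',P),1))
E
```

```text
clock: 6.95
position: [0.5532, -0.0001, 0.2489]
ee_rot: [-2.423, -2.0, -0.0]
force: [-0.0, -0.8, 0.1]
width: 0.437
gripper_force: 0.0
t 6.95 loc [ 0.0242 -0.0006  0.0709] d [0.0057 0.0006 0.0019] roll 0.008 F [-0.  -0.8  0.1] Rz [ 0.  0. -1.]
[[([184.4, 317.8], 0.69)], [([149.3, 386.6], 0.65), ([262.2, 329.0], 0.63)]]
0.062 [218.  322.9] [254.8 331.8]
0.074 [192.  323.2] [258.3 330.2]
0.078 [183.  323.3] [259.5 329.7]
0.082 [173.7 323.5] [260.6 329.2]
```

View pics/m5.png

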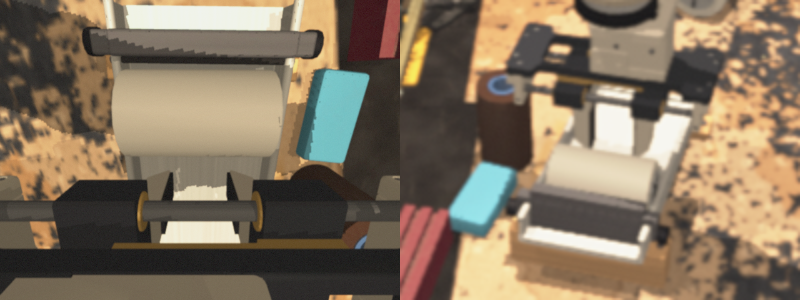

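The roller stayed put when the fingers backed off. It measures at local 0.078, which is the seat. I raise the hand clear, moving back and up.

```bash
python3 -m inch '-.02 0 -.03 0 .04;-.03 0 -.07 0 .04;-.04 0 -.12 0 .04;-.05 0 -.17 0 .04;-.05 0 -.17 0 .04'
python3 -m inch '-.04 -.04 0 0 .04;-.08 -.08 0 0 .04;-.08 -.08 0 0 .04;-.08 -.08 0 0 .04;-.08 -.08 0 0 .04'
python3 - <<'E'
from h import *
go(.03,0,.069)
a=cv2.imread("pics/top.png")[180:340,190:390]; t=arm.get_image('top')[180:340,190:390,::-1]; d=arm.get_image('side')[170:330,230:430,::-1]
cv2.imwrite('pics/m6.png',np.hstack([cv2.resize(x,None,fx=2,fy=2) for x in(t,d)]))
for q in("roller","spare_roller","wax_bar","glue_bottle"):
  for c in("top","side"): print(c,q,[(np.round(r["point"],1).tolist(),round(r["conf"],2)) for r in arm.place_of(c,q)[:3]])
E
```

```text
clock: 7.7
position: [0.5449, -0.0515, 0.4251]
ee_rot: [2.42, 1.994, 0.012]
force: [0.5, -0.1, 0.2]
width: 0.433
gripper_force: 0.0
clock: 8.2
position: [0.4508, -0.1117, 0.4191]
ee_rot: [2.421, 2.001, 0.002]
force: [0.5, 0.1, 1.0]
width: 0.435
gripper_force: 0.0
t 8.2 loc [-0.1053 -0.079   0.2411] d [0.1345 0.0801 0.1723] roll 0.009 F [0.5 0.1 1. ] Rz [ 0.001  0.001 -1.   ]
top roller [([309.8, 484.4], 0.91)]
side roller [([152.2, 387.3], 0.87), ([183.9, 340.3], 0.86), ([263.9, 331.4], 0.63)]
top spare_roller [([207.2, 340.2], 0.78)]
side spare_roller [([223.6, 286.6], 0.67)]
top wax_bar [([203.8, 288.8], 0.65)]
side wax_bar [([274.7, 269.6], 0.92)]
top glue_bottle []
side glue_bottle [([343.8, 319.9], 0.97)]
```

View pics/m6.png

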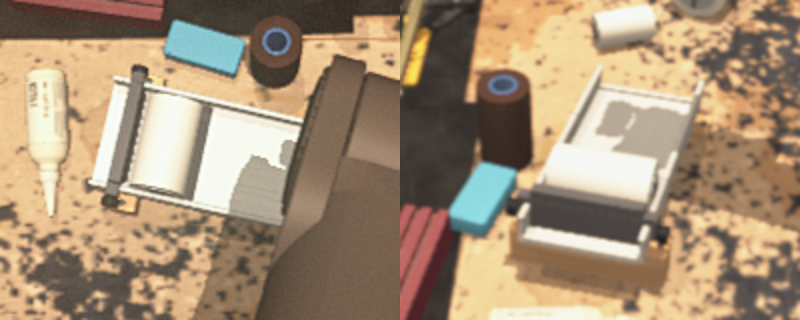

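The roller sits between the ramp and the stop, the stop and bystanders have not moved, and the hand is clear.

```bash
python3 -c "
from cell import arm
print(arm.sign_off())"
```

```text
the job is handed in; nothing more can be done
None
```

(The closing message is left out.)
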